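Pack the levelling packers away in their box

ROBOT

A 6-joint arm with a two-finger parallel gripper is mounted at the origin on the work surface. World frame = base frame: x ahead of the robot, y to its left, z up, the work surface at z = 0. Lengths are in m, angles in rad, forces in N, time in s.
With the tool pointing down it reaches from about 0.35 to 0.775 m from the base axis. Payload 7.3 kg.
Tool frame: the origin (TCP) lies at the very end of the fingers, on their centre line; the grasp point (between the pads) lies 19 mm behind it; x points along the fingers, y is the direction in which the jaws open and shut, and the axes are right-handed (so a half turn about x gives the same grasp; the last joint's range is limited). The gripper opens to 92 mm and grips with 3 to 60 N. Pads are 19 mm wide; open, the fingers measure 130 mm over their backs; the gripper's body (75 mm by 190 mm) begins 47 mm behind the grasp point.
Start: joints at [-1.486, 0.342, 1.524, -0, 1.275, -0.146], TCP at [0.12, -0.511, 0.227] pointing down, gripper open.
Joint ranges: [-2.53, 2.53], [-0.77, 2.02], [0.04, 2.7], [-1, 4.14], [0.28, 2.66], [-3.11, 3.11]. Speed limits (rad/s): [2.57, 2.57, 3.14, 3.14, 3.14, 3.14].

INTERFACE

Orientations are given as [roll, pitch, yaw] about the fixed x, y, z axes, in that order (R = Rz(yaw) Ry(pitch) Rx(roll)).
In Python, from cell import robot gives the robot as it stands.
- The arm moves only by the tool play_rows, never from a script. Its argument "moves" is a list that holds one entry, the list of rows, each a list of 5 numbers: the shift along the tool's x, y, z in m, then the turn about the tool's x in degrees, then the opening, from -1 (shut) to 1 (fully open), so that 0 is half open. A call has exactly 10 rows; each row shifts and turns the pose as measured when the row begins, along the tool's axes as they then stand; what a row does not reach is not made up. A row lasts 1/10 s, in which the tool goes at most 50 mm and 8.59 degrees, less where a joint would pass 70% of its speed; a pose out of reach is approached as far as the arm can. A call with a gripper value outside its range is refused whole. The fingers move at their own pace and stop on an object; "grip_force" is the grip in N (left out, the last holds). Time passes only in rows, so rows that do not move let the fingers close, or fill a call up. It gives the time, the measured TCP pose, the force and the opening at its end, in the units of the state.
- robot.observe(): the state, without advancing time (a new reading comes with each control period).
- robot.read_camera(name): name is "side" or "top" or "wrist"; returns the picture (400x640x3 uint8, red, green, blue); there is no depth.
- robot.get_calibration(name): a dict with "mtx" (3x3 intrinsics, pixels), "view" (4x4, takes a point from world to camera coordinates). Camera axes: x right, y up, looking along -z (the intrinsics and any distortion apply to the point x, -y, -z); pixel columns grow to the right and rows downward; lengths in m; the calibration is good to about 2 mm. A picture is of the moment at which its call begins: read the wrist's pose just before it. get_calibration takes no time and is no camera call; for the wrist camera it gives the pose at the moment of the call.
- robot.hand_in(): hands the job in, once; it reports no verdict.
Trained networks look in the newest picture that a camera, given by its name, has taken for a name from the list of things; names that differ only in an ending like _2 or _b are one class to them, and where a whole thing is asked for, a point or a joint stands for the part that bears it (a point fixed in the world has none). Each returns a list of dicts, best first, with "score" (0 to 1); they miss things now and then, are a little off and sometimes report something else, mostly with a low value. They report only what shows in the picture. A call takes as long as a camera call.
- robot.spot_in(camera, label): "point" ([column, row] in pixels, amid what is visible of it).
The state is a dict: "time": time; "qpos": joint angles; "qvel": joint speeds; "joint_efforts": joint torques, N m; "tool_pos": TCP position; "tool_rot": TCP orientation; "contact_force": force on the tool from outside, world axes, zero at the start; "torque": the same for the moment, N m; "opening": finger opening in m.
Only numpy, scipy, OpenCV 4.12 (cv2) and the standard library are available. Lean on these libraries where they do the work, as an engineer would, in place of code of your own. Each camera call takes 0.05 s, during which the arm holds its last target.

TASK

Pick up the whole pile of three oblong dark grey levelling packers together and put it into its snug low metal box with the finger cut-outs. Tilt the pile in: let one end down first along an end wall of the box, with the pile clearly sloping (about 15 degrees), then lower the other end until the pile lies flat inside, and only then let go. All three must end flat in the box, still piled in the same order.

Things in the scene. Friction and masses are not known exactly. Their poses are not given: they have to be found in the camera images.
- bottom_packer (a point): Centre of the lowest of three piled flat dark grey hard-rubber packers, each 100 x 56 x 10 mm, 65 g; 5 mm above the table at the start. x along its length, y across, z up.
- middle_packer (a point): Centre of the middle of three piled flat dark grey hard-rubber packers, each 100 x 56 x 10 mm, 65 g; 15 mm above the table at the start. x along its length, y across, z up. This is the centre of the whole 30 mm high pile. Grip across the 56 mm with the fingertips almost on the table, so that all three are held.
- top_packer (a point): Centre of the uppermost of three piled flat dark grey hard-rubber packers, each 100 x 56 x 10 mm, 65 g; 25 mm above the table at the start. x along its length, y across, z up.
- box_floor (a point): Inner floor's centre of an open aluminium box fixed to the table; x along it, z up. Inside 114 (x) x 70 (y) mm, 30 deep; floor 6 thick (this point is 6 above the table), walls 4, rim 36 above the table. The middle 64 mm of each long side is cut away down to the floor, so the fingers holding the pile pass and open there. Unwanted nearby: square dark grey pad, round discs, square pan, cup.

How it is judged:
By the outcome, as a careful person would: the job done as asked, in the order asked, and still so for the second after the job is handed in, with the robot touching nothing.
It also fails if it takes over 50 s, if anything falls off the work surface, if the arm or the gripper's body presses on something with over 40 N, if the wrist force passes 120 N, or if a joint passes its speed limit or range.

## Working session

There is one attempt and no reset: what is moved stays moved. The work goes in short steps, Python scripts to look and compute and a tool call to move; the robot and the scene stay as the last step left them, time stands still between calls to the robot, and variables do not carry over. Pictures are saved under pics/ and viewed, and the job is handed in when it is done.

Besides the shell and the picture viewer there is one more tool, called after "Request:" by a JSON object that holds its "name" and its "arguments". play_rows: Moves the arm, as the interface text tells. Its arguments: {"type":"object","properties":{"moves":{"type":"array"},"grip_force":{"type":"number"}},"required":["moves"]}

```bash
ls; mkdir -p pics
python3 - <<'E'
from cell import robot
import cv2
s=robot.observe();print(s)
for n in ["side","top","wrist"]:
    im=robot.read_camera(n);cv2.imwrite(f"pics/{n}0.png",im[:,:,::-1])
    c=robot.get_calibration(n);print(n,c)
    for l in ["middle_packer","top_packer","box_floor"]:
        print(l,robot.spot_in(n,l)[:3])
E
```

```text
pics
{'time': 0.0, 'qpos': array([-1.48599515e+00,  3.42711782e-01,  1.52507128e+00, -2.41479117e-05,
        1.27536627e+00, -1.46003213e-01]), 'qvel': array([-0.00050545,  0.0007024 ,  0.00071037, -0.0001044 ,  0.00176517,
        0.00318692]), 'joint_efforts': array([ 9.26639805e-04, -4.31243849e+01, -2.44224983e+01,  7.17474218e-02,
        5.58800879e-02, -1.50353062e-04]), 'tool_pos': array([ 0.12007585, -0.51064848,  0.2260317 ]), 'tool_rot': array([-1.70196729,  1.56923947,  1.6704368 ]), 'contact_force': array([ 0.33188585, -0.13828164,  0.42689767]), 'torque': array([-0.01138895, -0.04218949,  0.00111222]), 'opening': 0.09190388368056464}
side {'mtx': array([[469.50809416,   0.        , 315.76611838],
       [  0.        , 469.50809416, 201.47926765],
       [  0.        ,   0.        ,   1.        ]]), 'view': array([[-9.97288384e-01, -7.35898687e-02,  6.41317516e-04,
         5.18028562e-01],
       [ 5.77506781e-02, -7.77175083e-01,  6.26628877e-01,
        -5.42118097e-02],
       [-4.56151208e-02,  6.24966737e-01,  7.79317547e-01,
        -8.60021818e-01],
       [ 0.0
[... 645 characters left out ...]
1.        ]])}
middle_packer []
top_packer [{'point': [214.3, 188.9], 'score': 0.94}]
box_floor [{'point': [391.4, 193.4], 'score': 0.6}]
wrist {'mtx': array([[329.22979619,   0.        , 318.70949796],
       [  0.        , 329.22979619, 196.94590765],
       [  0.        ,   0.        ,   1.        ]]), 'view': array([[ 2.27704094e-01, -9.73730324e-01,  3.18627735e-04,
        -5.25977863e-01],
       [ 9.40622309e-01,  2.19877251e-01, -2.58618764e-01,
         3.19419039e-02],
       [ 2.51754874e-01,  5.91882597e-02,  9.65979417e-01,
        -3.88437640e-01],
       [ 0.00000000e+00,  0.00000000e+00,  0.00000000e+00,
         1.00000000e+00]])}
middle_packer []
top_packer []
box_floor []
```

View pics/side0.png

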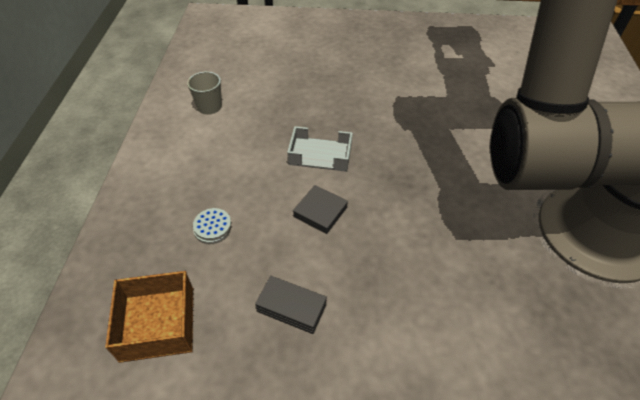

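View pics/top0.png

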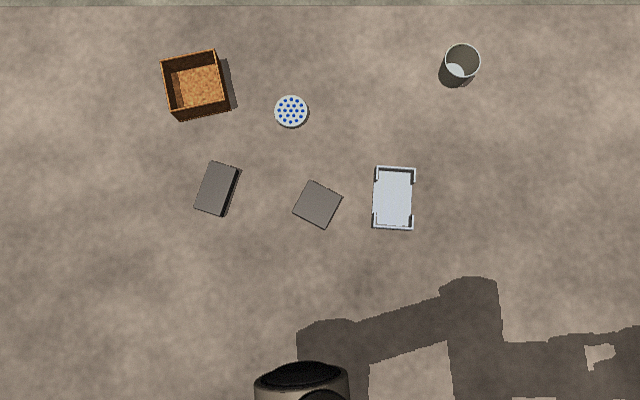

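View pics/wrist0.png

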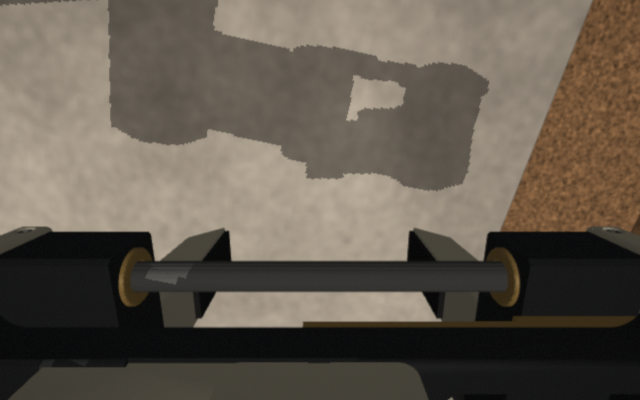

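The top view shows the pile at about (217,188), its top face lighter than its side, and the box at about (393,197). The square pad at (318,204) lies between them. Next I'll measure both outlines.

```bash
cat > h.py <<'E'
import numpy as np,cv2
from cell import robot
def ray(cal,px,z):
    K=cal["mtx"];V=cal["view"];R=V[:3,:3];t=V[:3,3]
    p=np.linalg.solve(K,[px[0],px[1],1]);d=R.T@np.array([p[0],-p[1],-p[2]]);c=-R.T@t
    return c+d*(z-c[2])/d[2]
def proj(cal,P):
    V=cal["view"];q=V[:3,:3]@np.asarray(P,float)+V[:3,3];p=cal["mtx"]@np.array([q[0],-q[1],-q[2]]);return p[:2]/p[2]
def st():
    s=robot.observe();return s["time"],s["tool_pos"].round(4),s["tool_rot"].round(4),s["contact_force"].round(2),round(s["opening"],4)
E
python3 - <<'E'
import cv2
t=cv2.imread('pics/top0.png');s=cv2.imread('pics/side0.png')
a=cv2.resize(t[150:240,180:250],None,fx=5.5,fy=5.5,interpolation=cv2.INTER_CUBIC)
b=cv2.resize(t[150:240,360:430],None,fx=5.5,fy=5.5,interpolation=cv2.INTER_CUBIC)
cv2.imwrite('pics/z1.png',cv2.hconcat([a,b]))
a=cv2.resize(s[265:345,245:340],None,fx=4,fy=4,interpolation=cv2.INTER_CUBIC)
b=cv2.resize(s[110:190,275:370],None,fx=4,fy=4,interpolation=cv2.INTER_CUBIC)
cv2.imwrite('pics/z2.png',cv2.hconcat([a,b]))
E
```

```text
(no output)
```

View pics/z1.png

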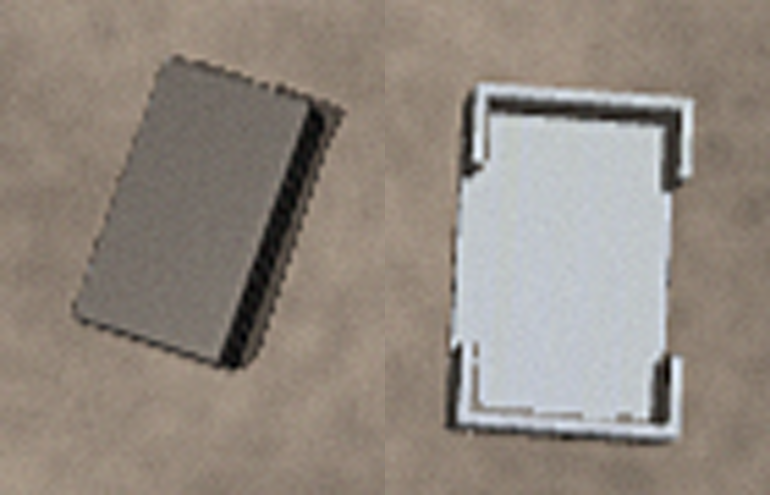

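View pics/z2.png

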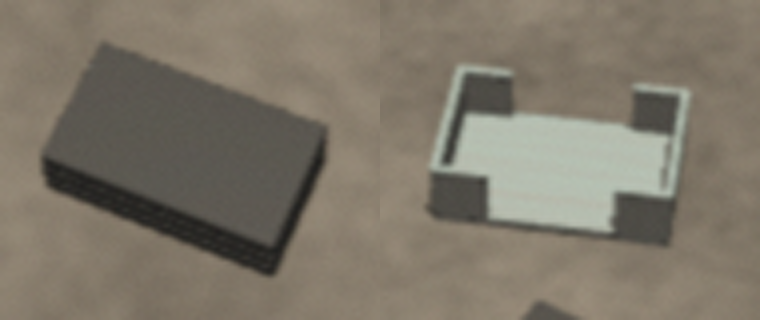

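Run:
```python
from h import *
from scipy.optimize import least_squares
ct=robot.get_calibration("top");cs=robot.get_calibration("side")
f=lambda pts,k,ox,oy,sx=0:[((x-sx+.5)/k-.5+ox,(y+.5)/k-.5+oy) for x,y in pts]
D={'pile':(f([(167,57),(312,100),(220,362),(76,313)],5.5,180,150),f([(103,42),(327,128),(274,248),(44,158)],4,245,265),.03,.05,.028),
'box':(f([(476,84),(694,100),(680,440),(458,430)],5.5,360,150,385),f([(458,65),(690,90),(672,195),(431,170)],4,275,110,380),.036,.061,.039)}
def mod(p,a,b):
    c,s=np.cos(p[2]),np.sin(p[2])
    return [np.array([p[0]+c*u-s*v,p[1]+s*u+c*v]) for u,v in [(a,b),(a,-b),(-a,-b),(-a,b)]]
for k,(T,S,z,a,b) in D.items():
    W={}
    for nm,c,P in (('t',ct,T),('s',cs,S)):
        W[nm]=np.array([ray(c,p,z)[:2] for p in P])
        x0=[*W[nm].mean(0),{'pile':-.3,'box':0}[k]]
        def res(p,W=W[nm]):
            M=np.array(mod(p,a,b));return [np.linalg.norm(w-M,axis=1)[np.argmin(np.linalg.norm(w-M,axis=1))] for w in W]
        r=least_squares(res,x0);print(k,nm,r.x.round(4),np.degrees(r.x[2]).round(2),'res',np.array(r.fun).round(4))
print(st()[1:3]); 
from scipy.spatial.transform import Rotation as Ro
print(Ro.from_euler('xyz',robot.observe()['tool_rot']).as_matrix().round(3))
```

```text
pile t [ 0.5451  0.1925 -0.3157] -18.09 res [0.0015 0.0008 0.0009 0.0017]
pile s [ 0.5441  0.1948 -0.3194] -18.3 res [0.0002 0.0013 0.0011 0.0016]
box t [ 0.5215 -0.1586 -0.0761] -4.36 res [0.0009 0.0005 0.0003 0.0015]
box s [ 0.5221 -0.1581 -0.0774] -4.43 res [0.0001 0.0008 0.0012 0.0006]
(array([ 0.1201, -0.5111,  0.2267]), array([ 0.9145,  1.5708, -1.9963]))
[[-0.     0.229 -0.973]
 [-0.    -0.973 -0.229]
 [-1.     0.     0.   ]]
```

Request:
{"name": "play_rows", "arguments": {"moves": [[[0,-0.018,-0.038,0,1],[0,-0.018,-0.038,0,1],[0,-0.018,-0.038,0,1],[0,-0.018,-0.038,0,1],[0,-0.018,-0.038,0,1],[0,-0.018,-0.038,0,1],[0,-0.018,-0.038,0,1],[0,-0.018,-0.038,0,1],[0,-0.018,-0.038,0,1],[0,-0.018,-0.038,0,1]]]}}

```text
time: 1.6
tool_pos: [0.4578, -0.2442, 0.2268]
tool_rot: [1.649, 1.566, -1.273]
contact_force: [0.7, -0.8, 0.7]
opening: 0.0916
```

```bash
cat >> h.py <<'E'
from scipy.spatial.transform import Rotation as Ro
def plan(x,y,z,ang):
    """tool-frame shift to world target, with tool-y heading ang deg"""
    s=robot.observe();R=Ro.from_euler('xyz',s['tool_rot']).as_matrix()
    d=R.T@(np.array([x,y,z])-s['tool_pos']);a=np.degrees(np.arctan2(R[1,1],R[0,1]))
    print('t',round(s['time'],2),'pos',s['tool_pos'].round(4),'tilt',np.degrees(np.arccos(-R[2,0])).round(2),'yhead',a.round(2),'F',s['contact_force'].round(1),'open',round(s['opening'],4))
    print('shift',d.round(4),'turnx',round(-((ang-a+180)%360-180),2))
E
python3 -c "
from h import *
plan(.5446,.1937,.12,-108.2)"
```

```text
t 1.6 pos [ 0.4578 -0.2442  0.2268] tilt 0.28 yhead -77.39 F [ 0.7 -0.8  0.7] open 0.0916
shift [ 0.1049 -0.4089 -0.1803] turnx 30.81
```

Request:
{"name": "play_rows", "arguments": {"moves": [[[0,-0.042,-0.018,0,1],[0,-0.042,-0.018,0,1],[0,-0.042,-0.018,0,1],[0,-0.042,-0.018,0,1],[0.01,-0.042,-0.018,0,1],[0.01,-0.042,-0.018,0,1],[0.01,-0.042,-0.018,0,1],[0.01,-0.042,-0.018,0,1],[0.01,-0.042,-0.018,0,1],[0.01,-0.03,-0.018,0,1]]]}}

```text
time: 2.6
tool_pos: [0.5507, 0.2108, 0.1648]
tool_rot: [2.411, 1.559, -0.511]
contact_force: [1.0, -0.3, -0.3]
opening: 0.0918
```

Request:
{"name": "play_rows", "arguments": {"moves": [[[0,0,0,8,1],[0,0,0,8,1],[0,0,0,8,1],[0,0,0,6.8,1],[0,0,0,0,1],[0,0,0,0,1],[0,0,0,0,1],[0,0,0,0,1],[0,0,0,0,1],[0,0,0,0,1]]]}}

```text
time: 3.6
tool_pos: [0.5499, 0.2174, 0.1614]
tool_rot: [2.771, 1.562, -0.691]
contact_force: [-0.3, 0.3, -0.6]
opening: 0.092
```

```bash
python3 -c "
from h import *
plan(.5446,.1937,.06,-108.2)
im=robot.read_camera('wrist');cv2.imwrite('pics/w1.png',im[:,:,::-1])
c=robot.get_calibration('wrist')
c0,s0=np.cos(np.radians(-18.2)),np.sin(np.radians(-18.2))
for u,v in [(.05,.028),(.05,-.028),(-.05,-.028),(-.05,.028)]: print(proj(c,[.5446+c0*u-s0*v,.1937+s0*u+c0*v,.03]).round(1))
"
```

```text
t 3.6 pos [0.5499 0.2174 0.1614] tilt 0.5 yhead -108.33 F [-0.3  0.3 -0.6] open 0.092
shift [ 0.1015  0.0238 -0.0016] turnx -0.13
[312.4 130.8]
[377.3 130.6]
[372.9 239.2]
[313.2 239.4]
```

View pics/w1.png

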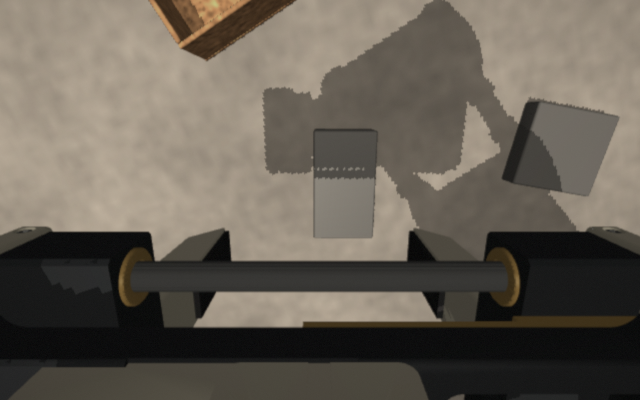

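The wrist picture shows the pile top at columns 313–377 and rows 130–238, within 1 px of my prediction. I'll descend now.

Request:
{"name": "play_rows", "arguments": {"moves": [[[0,0.012,-0.001,0,1],[0.01,0.012,-0.001,0,1],[0.02,0,0,0,1],[0.02,0,0,0,1],[0.02,0,0,0,1],[0.02,0,0,0,1],[0.006,0,0,0,1],[0,0,0,0,1],[0,0,0,0,1],[0,0,0,0,1]]]}}

```text
time: 4.65
tool_pos: [0.5454, 0.1869, 0.0658]
tool_rot: [2.973, 1.558, -0.489]
contact_force: [-0.3, -0.0, -0.2]
opening: 0.092
```

```bash
python3 -c "
from h import *
plan(.5446,.1937,.003,-108.2)"
```

```text
t 4.65 pos [0.5454 0.1869 0.0658] tilt 0.76 yhead -108.33 F [-0.3 -0.  -0.2] open 0.092
shift [ 0.0627 -0.0064  0.0037] turnx -0.13
```

Request:
{"name": "play_rows", "arguments": {"moves": [[[0,-0.005,0.003,0,1],[0,0,0,0,1],[0.01,0,0,0,1],[0.01,0,0,0,1],[0.01,0,0,0,1],[0.01,0,0,0,1],[0.01,0,0,0,1],[0,0,0,0,1],[0,0,0,0,1],[0,0,0,0,1]]]}}

```text
time: 5.65
tool_pos: [0.5451, 0.193, 0.012]
tool_rot: [3.027, 1.557, -0.434]
contact_force: [0.3, 0.8, 0.3]
opening: 0.0919
```

```bash
python3 -c "
from h import *
plan(.5446,.1937,.003,-108.2)
print(Ro.from_euler('xyz',robot.observe()['tool_rot']).as_matrix().round(4))"
```

```text
t 5.65 pos [0.5451 0.193  0.012 ] tilt 0.82 yhead -108.29 F [0.3 0.8 0.3] open 0.0919
shift [ 0.009  -0.0005  0.0008] turnx -0.09
[[ 0.0129 -0.3138 -0.9494]
 [-0.006  -0.9495  0.3138]
 [-0.9999  0.0016 -0.0142]]
```

Request:
{"name": "play_rows", "arguments": {"moves": [[[0.004,0,0,0,1],[0.004,0,0,0,1],[0,0,0,0,1],[0,0,0,0,0],[0,0,0,0,-1],[0,0,0,0,-1],[0,0,0,0,-1],[0,0,0,0,-1],[0,0,0,0,-1],[0,0,0,0,-1]]], "grip_force": 25}}

```text
time: 6.65
tool_pos: [0.5463, 0.1932, 0.0049]
tool_rot: [-3.139, 1.554, -0.317]
contact_force: [0.3, 0.4, -0.4]
opening: 0.0559
```

```bash
python3 -c "
from h import *
plan(.5446,.1937,.13,-94.4)"
```

```text
t 6.65 pos [0.5463 0.1932 0.0049] tilt 0.97 yhead -108.29 F [ 0.3  0.4 -0.4] open 0.0559
shift [-1.252e-01  1.000e-04 -3.000e-04] turnx -13.89
```

Request:
{"name": "play_rows", "arguments": {"moves": [[[-0.004,0,0,0,-1],[-0.008,0,0,0,-1],[-0.012,0,0,0,-1],[-0.014,0,0,0,-1],[-0.014,0,0,0,-1],[-0.012,0,0,0,-1],[-0.01,0,0,0,-1],[-0.006,0,0,0,-1],[0,0,0,0,-1],[0,0,0,0,-1]]]}}

```text
time: 7.65
tool_pos: [0.5445, 0.1936, 0.0925]
tool_rot: [-3.13, 1.554, -0.307]
contact_force: [-1.0, 0.4, -1.3]
opening: 0.056
```

```bash
python3 -c "
from h import *
im=robot.read_camera('side');cv2.imwrite('pics/s2.png',im[:,:,::-1])
u=np.array([np.cos(np.radians(-4.4)),np.sin(np.radians(-4.4))])
p=np.array([.5218,-.1584])+u*.0143;print(p)
plan(p[0],p[1],.09,-94.4)"
```

```text
[ 0.53605785 -0.15949708]
t 7.7 pos [0.5445 0.1936 0.0924] tilt 0.98 yhead -108.29 F [ 0.1  0.3 -1.1] open 0.056
shift [ 0.0041  0.338  -0.1027] turnx -13.89
```

View pics/s2.png

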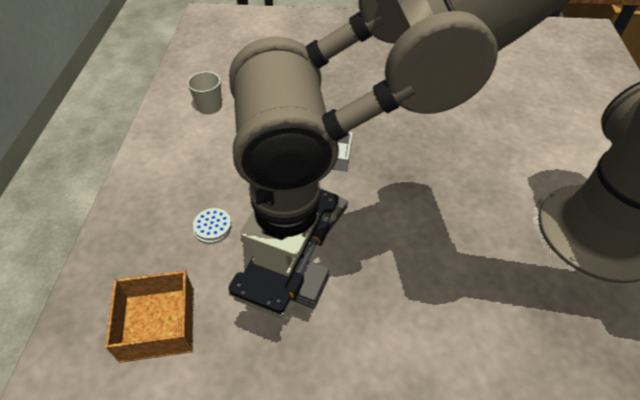

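Request:
{"name": "play_rows", "arguments": {"moves": [[[0,0.015,-0.004,0,-1],[0,0.03,-0.009,0,-1],[0,0.038,-0.012,0,-1],[0,0.042,-0.013,0,-1],[0,0.042,-0.013,0,-1],[0,0.042,-0.013,0,-1],[0,0.042,-0.013,0,-1],[0,0.038,-0.012,0,-1],[0,0.025,-0.008,0,-1],[0,0.012,-0.004,0,-1]]]}}

```text
time: 8.7
tool_pos: [0.5323, -0.1647, 0.0881]
tool_rot: [2.73, 1.563, -0.727]
contact_force: [-0.1, -0.3, -1.9]
opening: 0.0557
```

Request:
{"name": "play_rows", "arguments": {"moves": [[[0,0,0,-3,-1],[0,0,0,-5,-1],[0,0,0,-4,-1],[0,0,0,-2,-1],[0,0,0,0,-1],[0,0,0,0,-1],[0,0,0,0,-1],[0,0,0,0,-1],[0,0,0,0,-1],[0,0,0,0,-1]]]}}

```text
time: 9.7
tool_pos: [0.5286, -0.1655, 0.0848]
tool_rot: [1.034, 1.569, -2.175]
contact_force: [-0.1, 0.7, -2.4]
opening: 0.0556
```

```bash
python3 -c "
from h import *
plan(.5361,-.1595,.06,-94.4)
for n in ['wrist','side','top']:
    im=robot.read_camera(n);cv2.imwrite('pics/%s3.png'%n,im[:,:,::-1])
"
```

```text
t 9.7 pos [ 0.5286 -0.1655  0.0848] tilt 0.12 yhead -93.85 F [-0.1  0.7 -2.4] open 0.0556
shift [ 0.0248 -0.0065 -0.0072] turnx 0.55
```

View pics/wrist3.png

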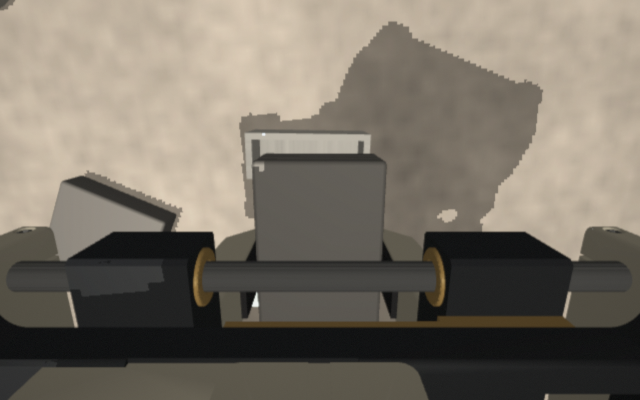

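View pics/side3.png

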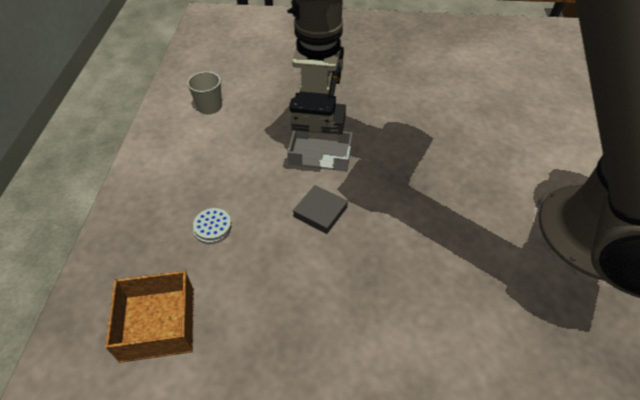

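Request:
{"name": "play_rows", "arguments": {"moves": [[[0,-0.003,-0.004,0.5,-1],[0,-0.003,-0.004,0,-1],[0,0,0,0,-1],[0.006,0,0,0,-1],[0.01,0,0,0,-1],[0.01,0,0,0,-1],[0.006,0,0,0,-1],[0,0,0,0,-1],[0,0,0,0,-1],[0,0,0,0,-1]]]}}

```text
time: 10.85
tool_pos: [0.5371, -0.1594, 0.0487]
tool_rot: [0.31, 1.567, -2.908]
contact_force: [0.0, 0.3, -1.8]
opening: 0.0559
```

```bash
cat >> h.py <<'E'
def boxuv():
    s=robot.observe();d=s['tool_pos'][:2]-np.array([.5218,-.1584]);a=np.radians(-4.4)
    print('box u,v mm',np.round(1e3*np.array([d@[np.cos(a),np.sin(a)],d@[-np.sin(a),np.cos(a)]]),1))
E
python3 -c "
from h import *
plan(.5377,-.1595,.041,-94.4);boxuv()
c=robot.get_calibration('wrist')
im=robot.read_camera('wrist');cv2.imwrite('pics/w4.png',im[:,:,::-1])
s=robot.observe();R=Ro.from_euler('xyz',s['tool_rot']).as_matrix()
for u in (.046,.048,.05): print(u,[proj(c,s['tool_pos']+R@[-.025,v,-u]).round(1) for v in (-.028,.028)])
a=np.radians(-4.4);
for u in (.057,.061): print('rim',[proj(c,[.5218+u*np.cos(a)-v*np.sin(a),-.1584+u*np.sin(a)+v*np.cos(a),.036]).round(1) for v in (.039,-.039)])
"
```

```text
t 10.85 pos [ 0.5371 -0.1594  0.0487] tilt 0.19 yhead -94.4 F [ 0.   0.3 -1.8] open 0.0559
shift [ 0.0077  0.     -0.0007] turnx -0.0
box u,v mm [15.3  0.2]
0.046 [array([246.9, 168.3]), array([385.2, 168.2])]
0.048 [array([246.7, 163.4]), array([385.4, 163.3])]
0.05 [array([246.4, 158.5]), array([385.7, 158.3])]
rim [array([241.7, 163.9]), array([392. , 163.7])]
rim [array([241.3, 156.2]), array([392.5, 156.1])]
```

View pics/w4.png

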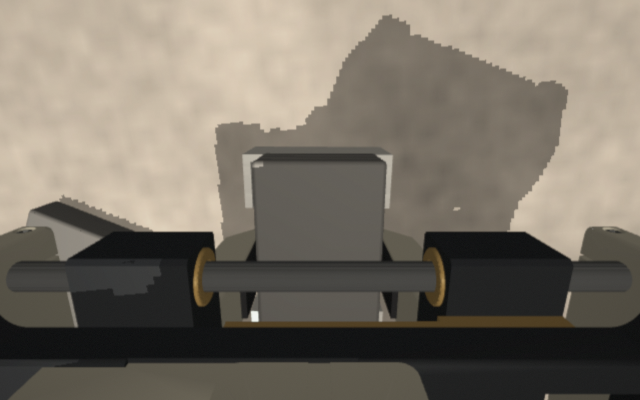

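```bash
python3 -c "
import cv2
t=cv2.imread('pics/w4.png')
cv2.imwrite('pics/z4.png',cv2.resize(t[135:225,225:415],None,fx=4,fy=4,interpolation=cv2.INTER_CUBIC))"
```

```text
(no output)
```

View pics/z4.png

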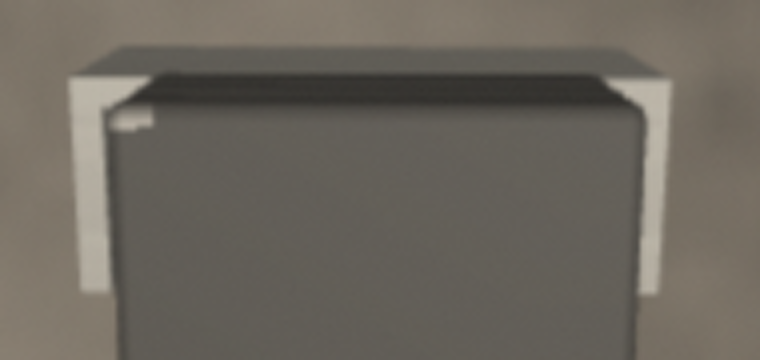

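Request:
{"name": "play_rows", "arguments": {"moves": [[[0.003,0,0,0,-1],[0.003,0,0,0,-1],[0.002,0,0,0,-1],[0.002,0,0,0,-1],[0.002,0,0,0,-1],[0.002,0,0,0,-1],[0,0,0,0,-1],[0,0,0,0,-1],[0,0,0,0,-1],[0,0,0,0,-1]]]}}

```text
time: 11.9
tool_pos: [0.5373, -0.1598, 0.0358]
tool_rot: [1.045, 1.568, -2.174]
contact_force: [-2.5, -0.7, 2.2]
opening: 0.056
```

```bash
python3 -c "
from h import *
plan(.5377,-.1595,.041,-94.4);boxuv()
im=robot.read_camera('wrist');cv2.imwrite('pics/w5.png',im[:,:,::-1])
cv2.imwrite('pics/z5.png',cv2.resize(im[115:225,225:415,::-1],None,fx=4,fy=4,interpolation=cv2.INTER_CUBIC))
"
```

```text
t 11.9 pos [ 0.5373 -0.1598  0.0358] tilt 0.14 yhead -94.4 F [-2.5 -0.7  2.2] open 0.056
shift [-0.0052 -0.0004 -0.0004] turnx -0.0
box u,v mm [15.5 -0.3]
```

View pics/z5.png

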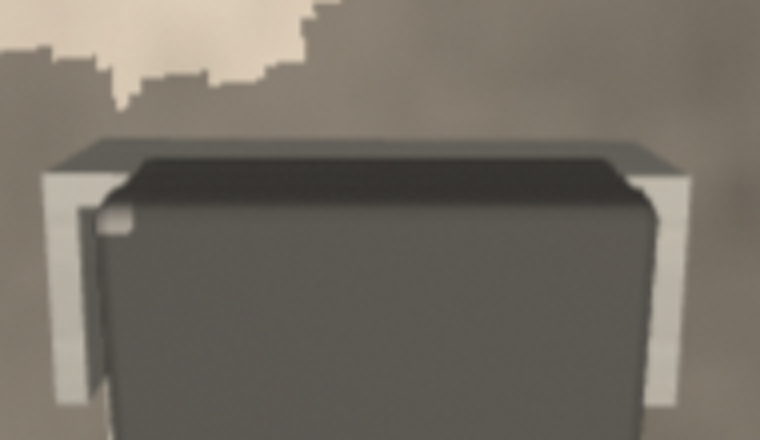

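Request:
{"name": "play_rows", "arguments": {"moves": [[[0.0015,0,0,0,-1],[0.0015,0,0,0,-1],[0.0015,0,0,0,-1],[0.001,0,0,0,-1],[0,0,0,0,-1],[0,0,0,0,-1],[0,0,0,0,-1],[0,0,0,0,-1],[0,0,0,0,-1],[0,0,0,0,-1]]]}}

```text
time: 12.95
tool_pos: [0.5371, -0.1598, 0.0303]
tool_rot: [1.048, 1.568, -2.171]
contact_force: [-2.5, 0.3, 3.9]
opening: 0.0557
```

```bash
python3 -c "
from h import *
plan(.5377,-.1595,.041,-94.4);boxuv()
im=robot.read_camera('wrist');cv2.imwrite('pics/w6.png',im[:,:,::-1])
cv2.imwrite('pics/z6.png',cv2.resize(im[115:225,225:415,::-1],None,fx=4,fy=4,interpolation=cv2.INTER_CUBIC))
im=robot.read_camera('side')
cv2.imwrite('pics/s6.png',cv2.resize(im[80:190,250:390,::-1],None,fx=5,fy=5,interpolation=cv2.INTER_CUBIC))
"
```

```text
t 12.95 pos [ 0.5371 -0.1598  0.0303] tilt 0.15 yhead -94.4 F [-2.5  0.3  3.9] open 0.0557
shift [-0.0107 -0.0003 -0.0005] turnx 0.0
box u,v mm [15.4 -0.2]
```

View pics/z6.png

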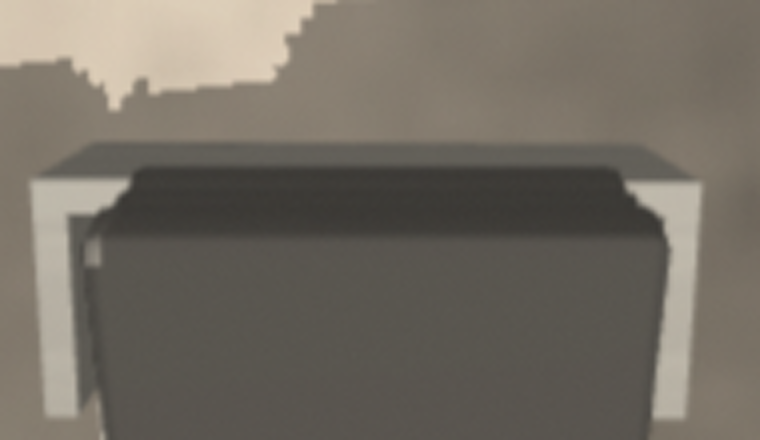

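View pics/s6.png

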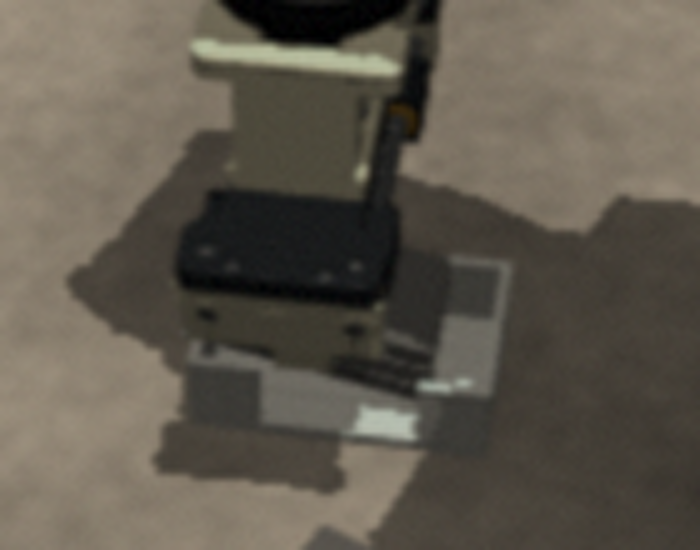

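Request:
{"name": "play_rows", "arguments": {"moves": [[[0.001,0,0,0,-1],[0.0004,0,0,0,-1],[0,0,0,0,-1],[0,0,0,0,-1],[-0.004,0,0,0,-1],[-0.006,0,0,0,-1],[-0.006,0,0,0,-1],[-0.005,0,0,0,-1],[0,0,0,0,-1],[0,0,0,0,-1]]]}}

```text
time: 14.05
tool_pos: [0.5382, -0.1599, 0.0508]
tool_rot: [1.714, 1.568, -1.505]
contact_force: [-0.1, 0.7, -2.3]
opening: 0.056
```

```bash
python3 -c "
from h import *
plan(.5377,-.1595,.041,-94.4);boxuv()
c=robot.get_calibration('wrist')
im=robot.read_camera('wrist');cv2.imwrite('pics/w7.png',im[:,:,::-1])
cv2.imwrite('pics/z7.png',cv2.resize(im[115:225,225:415,::-1],None,fx=4,fy=4,interpolation=cv2.INTER_CUBIC))
im=robot.read_camera('side')
cv2.imwrite('pics/s7.png',cv2.resize(im[80:190,250:390,::-1],None,fx=5,fy=5,interpolation=cv2.INTER_CUBIC))
s=robot.observe();R=Ro.from_euler('xyz',s['tool_rot']).as_matrix()
for th in (10,13,16,19):
  t=np.radians(th)
  o=[]
  for h in (.015,-.015):
    for L in (.05,):
      du=L*np.cos(t)-h*np.sin(t)-.0017; dz=L*np.sin(t)+h*np.cos(t)+.0085
      o+=[(proj(c,s['tool_pos']+R@[-dz,v,-du])-[225,115])*4 for v in (-.028,.028)]
  print(th,np.round(o).tolist())
"
```

```text
t 14.05 pos [ 0.5382 -0.1599  0.0508] tilt 0.13 yhead -94.4 F [-0.1  0.7 -2.3] open 0.056
shift [ 0.0098 -0.0004  0.0005] turnx 0.0
box u,v mm [16.4 -0.3]
10 [[74.0, 237.0], [654.0, 237.0], [127.0, 145.0], [605.0, 145.0]]
13 [[69.0, 256.0], [658.0, 255.0], [123.0, 146.0], [609.0, 146.0]]
16 [[65.0, 276.0], [663.0, 275.0], [118.0, 148.0], [613.0, 148.0]]
19 [[60.0, 297.0], [667.0, 297.0], [114.0, 152.0], [617.0, 151.0]]
```

View pics/z7.png

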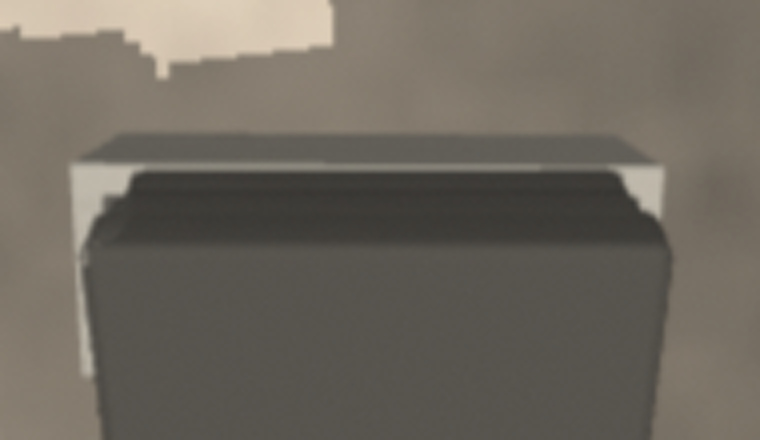

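View pics/s7.png

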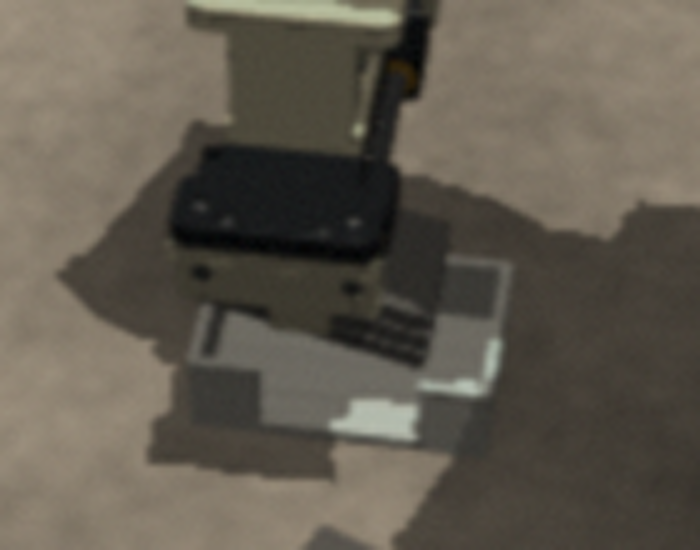

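```bash
python3 -c "
from h import *
c=robot.get_calibration('wrist')
s=robot.observe();R=Ro.from_euler('xyz',s['tool_rot']).as_matrix()
for off in (.0075,.0095):
 for th in (10,12,14,16,18):
  t=np.radians(th)
  o=[]
  for H,h in ((.01,.005),(-.01,-.005)):
      du=.05*np.cos(t)-h*np.sin(t)-.0017; dz=.05*np.sin(t)+h*np.cos(t)+H/np.cos(t)+off
      o+=[(proj(c,s['tool_pos']+R@[-dz,v,-du])-[225,115])*4 for v in (-.028,.028)]
  print(off,th,np.round(o).tolist(), 'span',round(o[0][1]-o[2][1]), 'topw',round(o[1][0]-o[0][0]),'botw',round(o[3][0]-o[2][0]))
"
```

```text
0.0075 10 [[74.0, 218.0], [654.0, 218.0], [130.0, 158.0], [602.0, 158.0]] span 60 topw 579 botw 473
0.0075 12 [[71.0, 227.0], [657.0, 226.0], [127.0, 162.0], [605.0, 161.0]] span 65 topw 587 botw 478
0.0075 14 [[67.0, 236.0], [661.0, 235.0], [125.0, 165.0], [607.0, 165.0]] span 70 topw 594 botw 482
0.0075 16 [[63.0, 246.0], [664.0, 245.0], [122.0, 170.0], [609.0, 169.0]] span 76 topw 601 botw 487
0.0075 18 [[59.0, 257.0], [668.0, 256.0], [120.0, 175.0], [612.0, 174.0]] span 82 topw 609 botw 492
0.0095 10 [[70.0, 222.0], [658.0, 221.0], [126.0, 161.0], [605.0, 160.0]] span 61 topw 588 botw 479
0.0095 12 [[66.0, 231.0], [662.0, 230.0], [124.0, 164.0], [608.0, 163.0]] span 67 topw 596 botw 484
0.0095 14 [[62.0, 240.0], [665.0, 239.0], [121.0, 168.0], [610.0, 167.0]] span 72 topw 603 botw 489
0.0095 16 [[58.0, 250.0], [669.0, 250.0], [119.0, 172.0], [612.0, 172.0]] span 78 topw 611 botw 494
0.0095 18 [[54.0, 262.0], [673.0, 261.0], [116.0, 178.0], [615.0, 177.0]] span 84 topw 618 botw 498
```

The pile holds about 15° of slope, with the robot-side end low; in s7 the low end is at about zoomed (425,350). Next I'll raise it slightly and shift it towards the near end wall.

Request:
{"name": "play_rows", "arguments": {"moves": [[[-0.005,0,0,0,-1],[-0.005,0,0,0,-1],[0,0,0.003,0,-1],[0,0,0.005,0,-1],[0,0,0.005,0,-1],[0,0,0.004,0,-1],[0,0,0,0,-1],[0,0,0,0,-1],[0,0,0,0,-1],[0,0,0,0,-1]]]}}

```text
time: 15.15
tool_pos: [0.5189, -0.1582, 0.061]
tool_rot: [0.961, 1.569, -2.257]
contact_force: [-0.1, -0.2, -1.9]
opening: 0.0558
```

```bash
python3 -c "
from h import *
plan(.5188,-.1582,.041,-94.4);boxuv()
im=robot.read_camera('side')
cv2.imwrite('pics/s8.png',cv2.resize(im[80:190,250:390,::-1],None,fx=5,fy=5,interpolation=cv2.INTER_CUBIC))
im=robot.read_camera('top')
cv2.imwrite('pics/t8.png',cv2.resize(im[140:250,340:450,::-1],None,fx=5,fy=5,interpolation=cv2.INTER_CUBIC))
"
```

```text
t 15.15 pos [ 0.5189 -0.1582  0.061 ] tilt 0.12 yhead -94.41 F [-0.1 -0.2 -1.9] open 0.0558
shift [ 0.02   -0.0001  0.0001] turnx -0.01
box u,v mm [-2.9 -0.1]
```

View pics/s8.png

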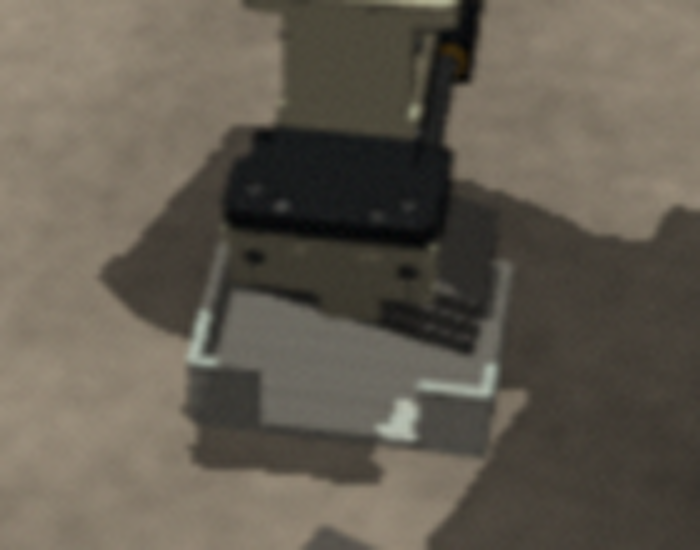

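View pics/t8.png

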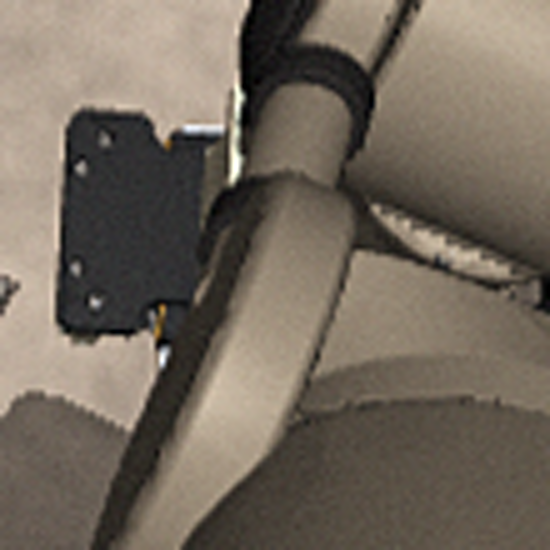

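```bash
python3 -c "
from h import *
c=robot.get_calibration('side');a=np.radians(-4.4)
def b(px,z):
  d=ray(c,[250+px[0]/5,80+px[1]/5],z)[:2]-np.array([.5218,-.1584]);return np.round(1e3*np.array([d@[np.cos(a),np.sin(a)],d@[-np.sin(a),np.cos(a)]]),1)
print('lowcorner',b((472,353),.0414),'nearwall outer rim',b((497,366),.036),b((508,262),.036))
"
```

```text
lowcorner [-51.6  23.4] nearwall outer rim [-61.9  23.7] [-60.  -36.9]
```

Request:
{"name": "play_rows", "arguments": {"moves": [[[0.003,0,0,0,-1],[0.004,0,0,0,-1],[0.005,0,0,0,-1],[0.005,0,0,0,-1],[0.004,0,0,0,-1],[0.004,0,0,0,-1],[0.003,0,0,0,-1],[0.002,0,0,0,-1],[0,0,0,0,-1],[0,0,0,0,-1]]]}}

```text
time: 16.25
tool_pos: [0.5186, -0.1581, 0.0274]
tool_rot: [0.46, 1.568, -2.759]
contact_force: [0.3, -0.2, -2.2]
opening: 0.0558
```

```bash
python3 -c "
from h import *
plan(.5188,-.1582,.0125,-94.4);boxuv()
im=robot.read_camera('side')
cv2.imwrite('pics/s9.png',cv2.resize(im[80:190,250:390,::-1],None,fx=5,fy=5,interpolation=cv2.INTER_CUBIC))
im=robot.read_camera('wrist')
cv2.imwrite('pics/w9.png',cv2.resize(im[115:225,225:415,::-1],None,fx=4,fy=4,interpolation=cv2.INTER_CUBIC))
"
```

```text
t 16.25 pos [ 0.5186 -0.1581  0.0274] tilt 0.16 yhead -94.4 F [ 0.3 -0.2 -2.2] open 0.0558
shift [ 0.0149  0.     -0.0002] turnx -0.0
box u,v mm [-3.2  0. ]
```

View pics/s9.png

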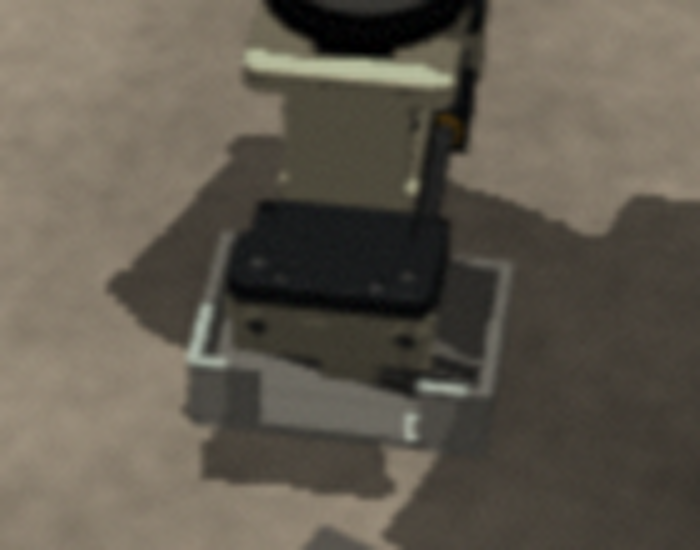

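View pics/w9.png

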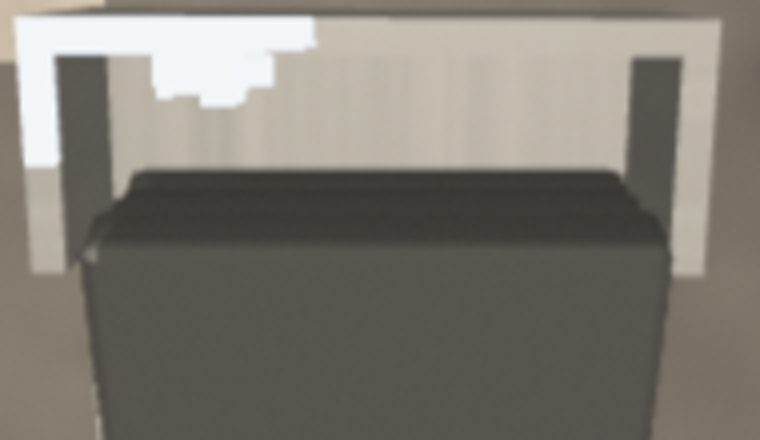

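Request:
{"name": "play_rows", "arguments": {"moves": [[[0.0015,0,0,0,-1],[0.0015,0,0,0,-1],[0.0015,0,0,0,-1],[0.0015,0,0,0,-1],[0.0015,0,0,0,-1],[0.0015,0,0,0,-1],[0.001,0,0,0,-1],[0,0,0,0,-1],[0,0,0,0,-1],[0,0,0,0,-1]]]}}

```text
time: 17.35
tool_pos: [0.521, -0.1586, 0.0191]
tool_rot: [2.466, 1.566, -0.753]
contact_force: [0.2, 1.6, 3.3]
opening: 0.0557
```

```bash
python3 -c "
from h import *
plan(.5188,-.1582,.0125,-94.4);boxuv()
im=robot.read_camera('wrist')
cv2.imwrite('pics/w10.png',cv2.resize(im[115:225,225:415,::-1],None,fx=4,fy=4,interpolation=cv2.INTER_CUBIC))
"
```

```text
t 17.35 pos [ 0.521  -0.1586  0.0191] tilt 0.25 yhead -94.41 F [0.2 1.6 3.3] open 0.0557
shift [ 0.0066 -0.0002  0.0023] turnx -0.01
box u,v mm [-0.8 -0.3]
```

View pics/w10.png

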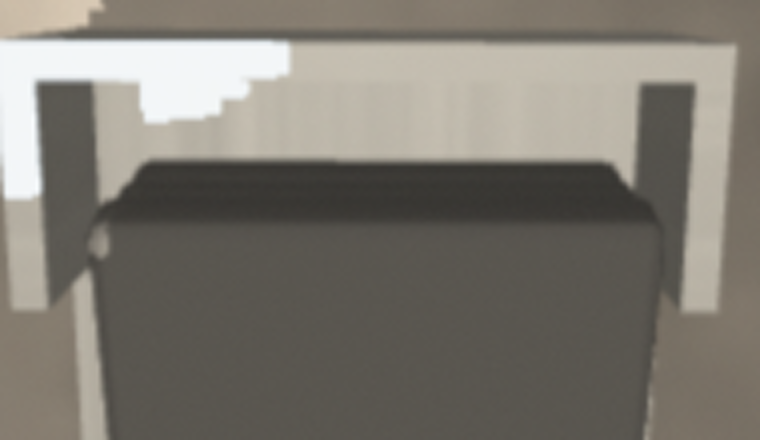

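Flattening is under way and the contact force is small. I'll keep lowering.

Request:
{"name": "play_rows", "arguments": {"moves": [[[0.0015,0,0.0005,0,-1],[0.0015,0,0.0005,0,-1],[0.001,0,0,0,-1],[0.001,0,0,0,-1],[0.0005,0,0,0,-1],[0,0,0,0,-1],[0,0,0,0,-1],[0,0,0,0,-1],[0,0,0,0,-1],[0,0,0,0,-1]]]}}

```text
time: 18.4
tool_pos: [0.5219, -0.159, 0.014]
tool_rot: [2.698, 1.562, -0.521]
contact_force: [2.4, 1.3, 2.4]
opening: 0.0559
```

```bash
python3 -c "
from h import *
plan(.5188,-.1582,.0125,-94.4);boxuv()
im=robot.read_camera('wrist')
cv2.imwrite('pics/w11.png',cv2.resize(im[115:225,225:415,::-1],None,fx=4,fy=4,interpolation=cv2.INTER_CUBIC))
im=robot.read_camera('side')
cv2.imwrite('pics/s11.png',cv2.resize(im[80:190,250:390,::-1],None,fx=5,fy=5,interpolation=cv2.INTER_CUBIC))
"
```

```text
t 18.4 pos [ 0.5219 -0.159   0.014 ] tilt 0.5 yhead -94.44 F [2.4 1.3 2.4] open 0.0559
shift [ 0.0015 -0.0006  0.0031] turnx -0.04
box u,v mm [ 0.1 -0.6]
```

View pics/w11.png

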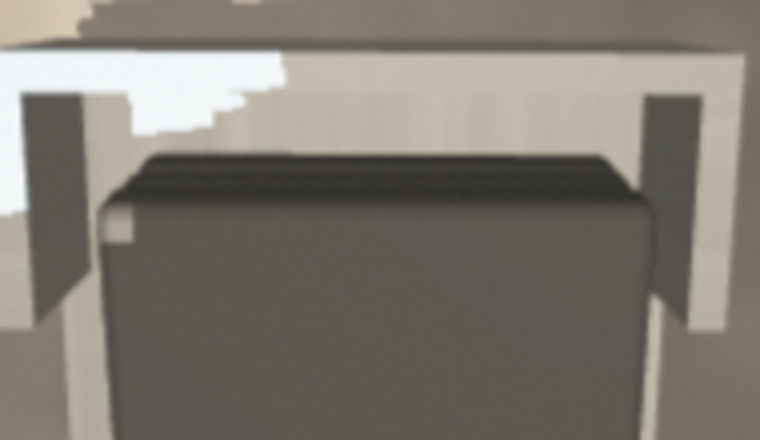

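View pics/s11.png

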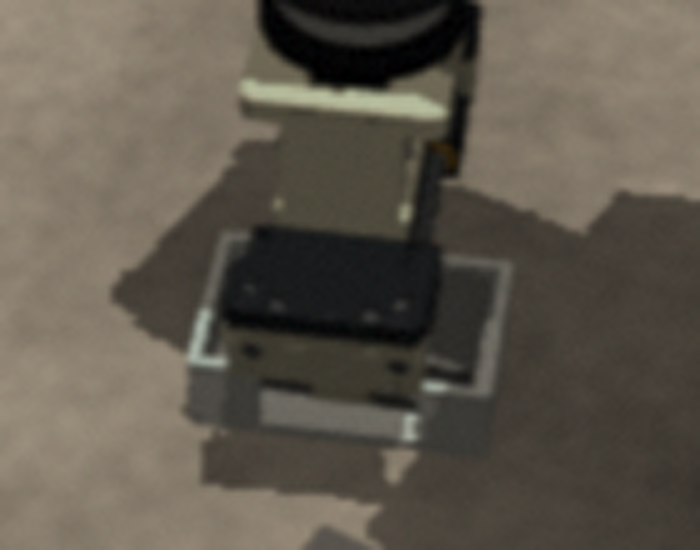

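Request:
{"name": "play_rows", "arguments": {"moves": [[[0.001,0,0,0,-1],[0.001,0,0,0,-1],[0.001,0,0,0,-1],[0.0005,0,0,0,-1],[0,0,0,0,-1],[0,0,0,0,-1],[0,0,0,0,-1],[0,0,0,0,-1],[0,0,0,0,-1],[0,0,0,0,-1]]]}}

```text
time: 19.5
tool_pos: [0.5222, -0.1593, 0.0104]
tool_rot: [2.705, 1.561, -0.514]
contact_force: [1.7, 0.3, 3.4]
opening: 0.0559
```

```bash
python3 -c "
from h import *
plan(.5188,-.1582,.0125,-94.4);boxuv()
im=robot.read_camera('wrist')
cv2.imwrite('pics/w12.png',cv2.resize(im[115:225,225:415,::-1],None,fx=4,fy=4,interpolation=cv2.INTER_CUBIC))
"
```

```text
t 19.5 pos [ 0.5222 -0.1593  0.0104] tilt 0.54 yhead -94.45 F [1.7 0.3 3.4] open 0.0559
shift [-0.0022 -0.0008  0.0034] turnx -0.05
box u,v mm [ 0.4 -0.9]
```

View pics/w12.png

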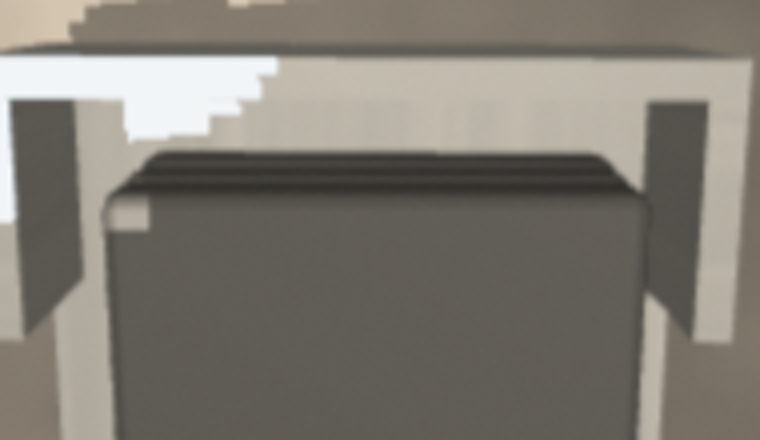

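Request:
{"name": "play_rows", "arguments": {"moves": [[[0.0008,0,0,0,-1],[0.0008,0,0,0,-1],[0.0006,0,0,0,-1],[0,0,0,0,-1],[0,0,0,0,-1],[0,0,0,0,-1],[0,0,0,0,-1],[0,0,0,0,-1],[0,0,0,0,-1],[0,0,0,0,-1]]]}}

```text
time: 20.55
tool_pos: [0.522, -0.1593, 0.0102]
tool_rot: [2.68, 1.561, -0.538]
contact_force: [1.5, 1.5, 3.7]
opening: 0.0561
```

```bash
python3 -c "
from h import *
plan(.5188,-.1582,.0125,-94.4);boxuv()
im=robot.read_camera('wrist')
cv2.imwrite('pics/w13.png',cv2.resize(im[115:225,225:415,::-1],None,fx=4,fy=4,interpolation=cv2.INTER_CUBIC))
"
```

```text
t 20.55 pos [ 0.522  -0.1593  0.0102] tilt 0.55 yhead -94.43 F [1.5 1.5 3.7] open 0.0561
shift [-0.0024 -0.0009  0.0032] turnx -0.03
box u,v mm [ 0.2 -0.9]
```

View pics/w13.png

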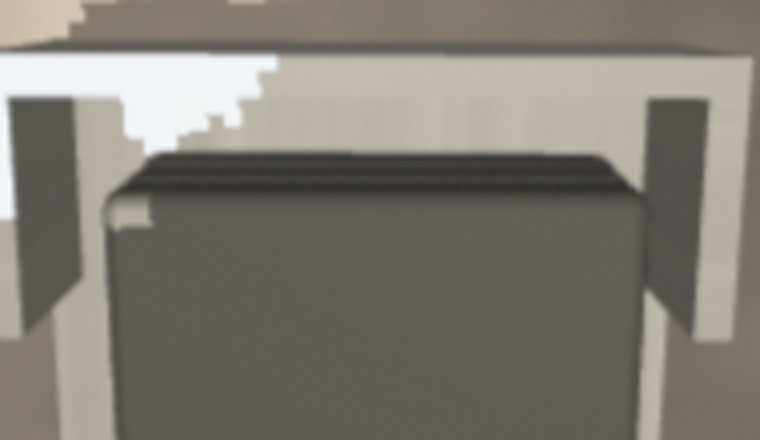

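Request:
{"name": "play_rows", "arguments": {"moves": [[[0.003,0,0,0,-1],[0.003,0,0,0,-1],[0.003,0,0,0,-1],[0,0,0,0,-1],[0,0,0,0,-1],[0,0,0,0,-1],[0,0,0,0,-1],[0,0,0,0,-1],[0,0,0,0,-1],[0,0,0,0,-1]]]}}

```text
time: 21.6
tool_pos: [0.5206, -0.159, 0.0087]
tool_rot: [2.558, 1.562, -0.66]
contact_force: [-1.5, 0.8, 6.0]
opening: 0.0557
```

```bash
python3 -c "
from h import *
plan(.5188,-.1582,.0125,-94.4);boxuv()
c=robot.get_calibration('wrist')
im=robot.read_camera('wrist')
cv2.imwrite('pics/w14.png',cv2.resize(im[115:225,225:415,::-1],None,fx=4,fy=4,interpolation=cv2.INTER_CUBIC))
a=np.radians(-4.4)
def P(u,v,z): return np.round((proj(c,[.5218+u*np.cos(a)-v*np.sin(a),-.1584+u*np.sin(a)+v*np.cos(a),z])-[225,115])*4).tolist()
for u in(.046,.048,.05,.052):
  print(u,[P(u,v,z) for z in (.036,.006) for v in (.028,-.028)], [P(u,v,.039) for v in (.028,-.028)])
print('rim',P(.061,.039,.036),P(.061,-.039,.036),'floor',P(.057,.035,.006))
"
```

```text
t 21.6 pos [ 0.5206 -0.159   0.0087] tilt 0.52 yhead -94.36 F [-1.5  0.8  6. ] open 0.0557
shift [-0.0038 -0.0006  0.0019] turnx 0.04
box u,v mm [-1.1 -0.7]
0.046 [[78.0, 204.0], [640.0, 203.0], [130.0, 164.0], [590.0, 164.0]] [[71.0, 209.0], [646.0, 208.0]]
0.048 [[77.0, 184.0], [641.0, 183.0], [130.0, 148.0], [591.0, 147.0]] [[70.0, 188.0], [647.0, 188.0]]
0.05 [[75.0, 164.0], [642.0, 163.0], [129.0, 131.0], [592.0, 131.0]] [[69.0, 168.0], [648.0, 167.0]]
0.052 [[74.0, 143.0], [643.0, 143.0], [128.0, 115.0], [592.0, 114.0]] [[68.0, 147.0], [649.0, 147.0]]
rim [-45.0, 50.0] [761.0, 50.0] floor [67.0, 73.0]
```

View pics/w14.png

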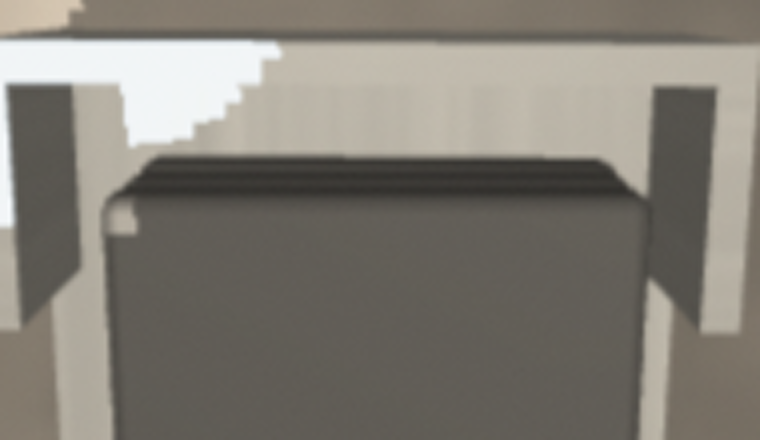

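The picture fits a flat pile: top edge at row 195 and bottom edge at row 157 match a pile lying on the floor. I'll release, then retreat straight up.

Request:
{"name": "play_rows", "arguments": {"moves": [[[0,0,0,0,-0.3],[0,0,0,0,0.3],[0,0,0,0,0.5],[0,0,0,0,0.6],[0,0,0,0,0.6],[0,0,0,0,0.6],[0,0,0,0,0.6],[0,0,0,0,0.6],[0,0,0,0,0.6],[0,0,0,0,0.6]]]}}

```text
time: 22.65
tool_pos: [0.5191, -0.1587, 0.0065]
tool_rot: [2.217, 1.566, -1.001]
contact_force: [-0.5, 0.0, 0.0]
opening: 0.0736
```

```bash
python3 -c "
from h import *
plan(.5188,-.1582,.0125,-94.4);boxuv()
im=robot.read_camera('wrist')
cv2.imwrite('pics/w15.png',im[:,:,::-1])
"
```

```text
t 22.65 pos [ 0.5191 -0.1587  0.0065] tilt 0.27 yhead -94.35 F [-0.5  0.   0. ] open 0.0736
shift [-0.006  -0.0004  0.0003] turnx 0.05
box u,v mm [-2.7 -0.5]
```

View pics/w15.png

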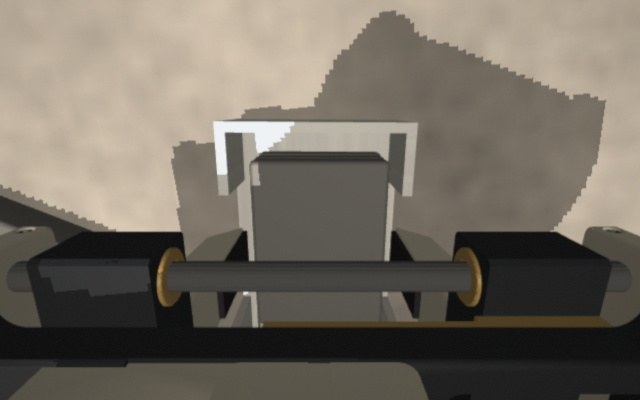

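Request:
{"name": "play_rows", "arguments": {"moves": [[[-0.004,0,0,0,0.6],[-0.01,0,0,0,0.6],[-0.02,0,0,0,0.6],[-0.03,0,0,0,0.6],[-0.03,0,0,0,0.6],[-0.03,0,0,0,0.6],[-0.03,0,0,0,0.6],[0,0,0,0,0.6],[0,0,0,0,0.6],[0,0,0,0,0.6]]]}}

```text
time: 23.7
tool_pos: [0.5181, -0.1577, 0.1716]
tool_rot: [2.405, 1.564, -0.812]
contact_force: [-0.2, 0.8, 0.0]
opening: 0.0736
```

Request:
{"name": "play_rows", "arguments": {"moves": [[[0,0.03,0,0,0.6],[0,0.04,0,0,0.6],[0,0.04,0,0,0.6],[0,0.04,0,0,0.6],[0,0.04,0,0,0.6],[0,0.03,0,0,0.6],[0,0.02,0,0,0.6],[0,0,0,0,0.6],[0,0,0,0,0.6],[0,0,0,0,0.6]]]}}

```text
time: 24.7
tool_pos: [0.4945, -0.4004, 0.1585]
tool_rot: [-0.655, 1.553, 2.414]
contact_force: [-0.5, 1.2, -0.5]
opening: 0.0737
```

```bash
python3 -c "
from h import *
plan(.5188,-.1582,.0125,-94.4)
im=robot.read_camera('side')
A=cv2.resize(im[110:190,275:370,::-1],None,fx=4,fy=5,interpolation=cv2.INTER_CUBIC)
im=robot.read_camera('top')
B=cv2.resize(im[150:230,350:440,::-1],None,fx=4,fy=5,interpolation=cv2.INTER_CUBIC)
cv2.imwrite('pics/end.png',cv2.hconcat([A,B]))
"
```

```text
t 24.7 pos [ 0.4945 -0.4004  0.1585] tilt 1.0 yhead -94.19 F [-0.5  1.2 -0.5] open 0.0737
shift [ 0.1485 -0.2418 -0.0086] turnx 0.21
```

View pics/end.png

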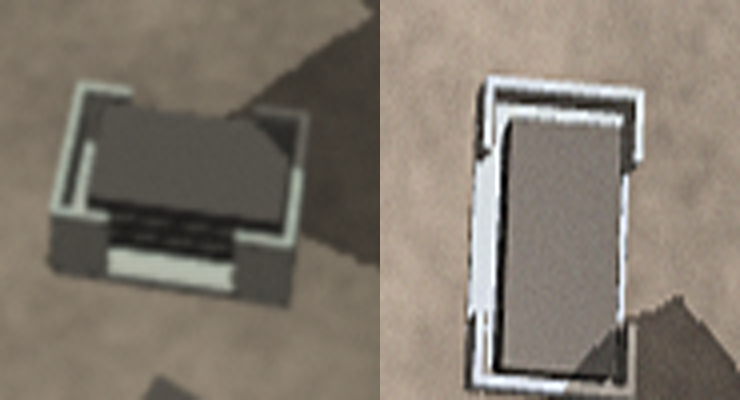

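The last picture shows all three packers stacked flat inside the box, with the top face level with the rim. I'll hand in.

```bash
python3 -c "
from h import *
print(robot.hand_in())"
```

```text
the job is handed in; nothing more can be done
None
```

All three packers are lying flat in the box, still in their original order, and the job was handed in at about 25 s of the 50 s allowed.

- **Tilting:** The moves can't tilt the wrist, so I gripped the pile across its middle and pressed its far end on the far end wall's rim. That turned it in the pads to roughly 15° (estimated from the wrist picture).
- **Lowering:** I brought the low end down by the near end wall, about 2–3 mm clear of it by my estimate. I kept lowering until the wrist picture matched a pile lying flat on the floor, and only then opened and backed off.
- **Last checks:** After the release, the side and top pictures show three aligned layers flat inside the walls, with the gripper well clear. Wrist force readings between moves never went above about 6 N.
- **What didn't go exactly to plan:**
  - The packers shifted a few millimetres against each other while tilted, and lined up again as they flattened.
  - The pile slipped a few millimetres in the grip.
  - The top edge looked about 3% narrower in the wrist picture than predicted, as it had earlier while held; I put that down to soft edges.

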